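# Feel round the rim of a pouring bowl

### The arm

A 6-joint arm with a two-finger parallel gripper is mounted at the origin on the work surface. World frame = base frame: x ahead of the robot, y to its left, z up, the work surface at z = 0. Lengths are in m, angles in degrees, forces in N, time in s.
With the tool pointing down it reaches from about 0.325 to 0.775 m from the base axis. Payload 5.5 kg.
Tool frame: the origin (TCP) lies between the finger pads; the fingertips stand 17 mm ahead of it and the grasp point (between the pads) lies 2 mm behind it (manip.tcp_to_tips is the distance from the TCP to the fingertips, in m); z points along the fingers, y is the line along which they close (so a half turn about z gives the same grasp; the last joint's range is limited). The gripper opens to 85 mm and grips with 20 to 120 N. Pads are 22 mm wide; open, the fingers measure 114 mm over their backs; the gripper's body (76 mm by 85 mm) begins 54 mm behind the grasp point. The pads swing forward as they close: fully open they stand 13 mm farther back than shut.
Start: joints at [-78.077, 5.22, 70.514, -0, 104.267, -3.249], TCP at [0.157, -0.579, 0.219] pointing down, gripper open.
Joint ranges: [-164.24, 164.24], [-49.07, 125.15], [9.68, 141.18], [-86.29, 266.29], [3.28, 154.24], [-151.56, 151.56]. Speed limits (degrees/s): [147.25, 147.25, 172.46, 180, 180, 180].

### API

Orientations are given as [roll, pitch, yaw] about the fixed x, y, z axes, in that order (R = Rz(yaw) Ry(pitch) Rx(roll)).
In Python, from plant import manip gives the robot as it stands.
- The arm moves only by the shell command python3 -m jog 'ROWS'. ROWS is a JSON object of lists of equal length, an entry for each row: "rotation": the turn, a rotation vector about the world's x, y, z normalised to -1 to 1, where 1 is 0.15 rad, a list of three; "linear": the shift along the world's x, y, z normalised to -1 to 1, where 1 is 0.04 m, a list of three; "fingers": the gripper command: -1 is fully open, 1 is shut, values between are in proportion. A call has exactly 8 rows; each row shifts and turns the commanded pose from where the row before left it; what a row does not reach is not made up. A row lasts 1/8 s, in which the tool goes at most 62.5 mm and 10.7 degrees, less where a joint would pass 70% of its speed; a pose out of reach is approached as far as the arm can. A call with a number of a shift or a turn outside -1 to 1 is refused whole. A call with a gripper value outside its range is refused whole. The fingers move at their own pace and stop on an object; the grip force is fixed at half the most. Time passes only in rows, so rows that do not move let the fingers close, or fill a call up. It gives the time, the measured TCP pose, the force, the opening and the grip force at its end, in the units of the state.
- manip.get_state(): the state, without advancing time (a new reading comes with each control period).
- manip.snapshot(name): name is "scene" or "top" or "wrist"; returns the picture (400x640x3 uint8, red, green, blue); there is no depth.
- manip.get_calibration(name): a dict with "fov_y" (degrees; the focal length in pixels is half the picture's height over the tangent of half this angle, whatever the lens; pixels are square), "cx", "cy" (the principal point, pixels), "R" (3x3) and "t" (3): a world point X has camera coordinates R X + t; the wrist camera has in their place "hand_eye" (4x4, takes a point from camera to tool coordinates, whose origin is the TCP and whose axes are the flange's). Camera axes: x right, y down, z forward; pixel columns grow to the right and rows downward; lengths in m; the calibration is good to about 2 mm. A picture is of the moment at which its call begins: read the wrist's pose just before it. get_calibration takes no time and is no camera call.
- manip.finish_job(): hands the job in; it is judged then, once.
The state is a dict: "t": time; "q": joint angles; "qd": joint speeds; "tau": joint torques, N m; "eef_pos": TCP position; "tool_rot": TCP orientation; "ft_force": force on the tool from outside, world axes, zero at the start; "torque": the same for the moment, N m; "width": finger opening in m; "gripper_force": force on a finger pad.
Only numpy, scipy, OpenCV 4.12 (cv2) and the standard library are available. Lean on these libraries where they do the work, as an engineer would, in place of code of your own. Each camera call takes 0.05 s, during which the arm holds its last target. There are 200 camera calls.

### The job

Check the rim of the clay bowl that has the pouring lip for chips before it is glazed: with the gripper shut and the fingertips pointing down, touch the rim just clockwise (seen from above) of the lip and run them lightly along the rim, clockwise all the way round to the other side of the lip, then come away. Do not lift, tip or shove the bowl, and leave everything else where it is.

Things in the scene. Friction and masses are not known exactly. Their poses are not given: they have to be found in the camera images.
- bowl: Low thick unglazed clay bowl with a pouring lip, loose and upright on a foam-rubber pad. 60 mm tall, foot 138 across. Its rim is a level round bead 12 thick; the crest is a circle of radius 90 about the bowl's axis, 60 above the origin (centre of the underside; z up, the lip along +x). 1.1 to 1.3 kg: dragged or pressed at the rim with over about 12 N it shifts or rocks.
- lip (a point): The outer tip of the bowl's pouring lip, 123 mm from the bowl's axis and 55 above its underside. The lip breaks the rim's circle from 22 degrees on one side of it to 22 on the other, and is a few mm lower than the rim.
- bat_a: The fixed round wooden bat, 224 mm across and 15 thick, that the bowl with the lip stands on. A grippy grey foam-rubber pad 20 thick, 170 across, is fixed on it, so the bowl stands 35 above the bench; the foam gives up to 12 mm, about 1 N per mm after the first 1 to 4 N, and springs back. Origin: centre of its underside, on the bench.
- rim1: Place 1 of 9 on the bowl's rim, 36 degrees clockwise (seen from above) round from the middle of the lip: a 14 mm length of the rim bead, looking like the rest of it. Origin: on the crest of the bead, at the middle of that length; x points outward from the bowl's axis, z up. It is fixed to the bowl.
- rim2: Place 2 of 9 on the bowl's rim, 72 degrees clockwise (seen from above) round from the middle of the lip: a 14 mm length of the rim bead, looking like the rest of it. Origin: on the crest of the bead, at the middle of that length; x points outward from the bowl's axis, z up. It is fixed to the bowl.
- rim3: Place 3 of 9 on the bowl's rim, 108 degrees clockwise (seen from above) round from the middle of the lip: a 14 mm length of the rim bead, looking like the rest of it. Origin: on the crest of the bead, at the middle of that length; x points outward from the bowl's axis, z up. It is fixed to the bowl.
- rim4: Place 4 of 9 on the bowl's rim, 144 degrees clockwise (seen from above) round from the middle of the lip: a 14 mm length of the rim bead, looking like the rest of it. Origin: on the crest of the bead, at the middle of that length; x points outward from the bowl's axis, z up. It is fixed to the bowl.
- rim5: Place 5 of 9 on the bowl's rim, 180 degrees clockwise (seen from above) round from the middle of the lip: a 14 mm length of the rim bead, looking like the rest of it. Origin: on the crest of the bead, at the middle of that length; x points outward from the bowl's axis, z up. It is fixed to the bowl.
- rim6: Place 6 of 9 on the bowl's rim, 216 degrees clockwise (seen from above) round from the middle of the lip: a 14 mm length of the rim bead, looking like the rest of it. Origin: on the crest of the bead, at the middle of that length; x points outward from the bowl's axis, z up. It is fixed to the bowl.
- rim7: Place 7 of 9 on the bowl's rim, 252 degrees clockwise (seen from above) round from the middle of the lip: a 14 mm length of the rim bead, looking like the rest of it. Origin: on the crest of the bead, at the middle of that length; x points outward from the bowl's axis, z up. It is fixed to the bowl.
- rim8: Place 8 of 9 on the bowl's rim, 288 degrees clockwise (seen from above) round from the middle of the lip: a 14 mm length of the rim bead, looking like the rest of it. Origin: on the crest of the bead, at the middle of that length; x points outward from the bowl's axis, z up. It is fixed to the bowl.
- rim9: Place 9 of 9 on the bowl's rim, 324 degrees clockwise (seen from above) round from the middle of the lip: a 14 mm length of the rim bead, looking like the rest of it. Origin: on the crest of the bead, at the middle of that length; x points outward from the bowl's axis, z up. It is fixed to the bowl.
- plain_bowl: Bystander: a second fired clay bowl of the same size and colour but with an unbroken round rim and no lip; loose, on the other bat. Origin: centre of its underside.
- brush: Bystander: a wooden brush about 190 long lying on the bench between the two bats.
- mug: Bystander: unglazed clay mug, 80 across, 88 tall, upright beyond the bats. Origin: centre of its underside.
- water_bowl: Bystander: thick dark water bowl, 160 across, 72 tall. Origin: centre of its underside.
- clay: Bystander: rounded block of clay, 100 x 110 x 95 tall. Origin: centre of its underside.
- stick: Bystander: flat wooden modelling stick, 165 long, 10 thick, lying on the bench.
- loop_tool: Bystander: wooden-handled wire loop tool, 185 long, 14 thick, lying on the bench.
- rib: Bystander: flat pale wooden rib, 90 x 50 x 6, lying on the bench to the left, on the robot's side.

How it is judged:
By the outcome, as a careful person would: the job done as asked, in the order asked, and still so for the second after the job is handed in, with the robot touching nothing.
It also fails if it takes over 67 s, if anything falls off the work surface, if the arm or the gripper's body presses on something with over 40 N, if the wrist force passes 120 N, or if a joint passes its speed limit or range.

## Working session

There is one attempt and no reset: what is moved stays moved. The work goes in short steps, Python scripts to look and compute and a shell command to move; the robot and the scene stay as the last step left them, time stands still between calls to the robot, and variables do not carry over. Pictures are saved under pics/ and viewed, at most 10 in all, crops included, and the job is handed in when it is done.

```bash
ls; mkdir -p pics; python3 - <<'E'
from plant import manip
import cv2
for n in("top","scene"):
    im=manip.snapshot(n); cv2.imwrite(f"pics/{n}0.png",im[:,:,::-1])
    print(n,manip.get_calibration(n))
s=manip.get_state(); print(s); print(manip.tcp_to_tips)
E
```

```text
pics
top {'fov_y': 42.26593635231784, 'cx': 318.3825586755652, 'cy': 195.1555991900686, 'R': array([[ 2.36788894e-02, -9.99714126e-01,  3.31315958e-03],
       [-9.94916173e-01, -2.38894725e-02, -9.78320129e-02],
       [ 9.78831948e-02, -9.79762636e-04, -9.95197428e-01]]), 't': array([-0.02465732,  0.56039382,  1.49406562])}
scene {'fov_y': 50.99491688444715, 'cx': 314.37643485843, 'cy': 196.4138098612773, 'R': array([[ 1.97709451e-01,  9.80260665e-01,  2.65867066e-05],
       [ 8.02992314e-01, -1.61940519e-01, -5.73566571e-01],
       [-5.62240444e-01,  1.13420881e-01, -8.19158951e-01]]), 't': array([-0.1317315 , -0.39866149,  1.67981044])}
{'t': 0.1, 'q': array([-7.80768593e+01,  5.26021109e+00,  7.05751331e+01, -1.02770119e-03,
        1.04267916e+02, -3.24716023e+00]), 'qd': array([-0.02224491, -0.10802122, -0.12101512, -0.04314062,  0.01640633,
       -0.08744534]), 'tau': array([ 2.93566183e-03, -4.60214996e+01, -4.19220722e+01, -7.76295406e-05,
        1.06121923e-02, -1.14588710e-05]), 'eef_pos': array([ 0.15696284, -0.578814  ,  0.21764766]), 'tool_rot': array([-1.79896849e+02, -4.85414370e-03,  1.51700442e+01]), 'ft_force': array([-0.48343977, -0.37239654,  0.21957903]), 'torque': array([ 0.04380127, -0.00237826,  0.01857672]), 'gripper_force': 0.0, 'width': 0.08532013068076404}
0.017
```

View pics/top0.png

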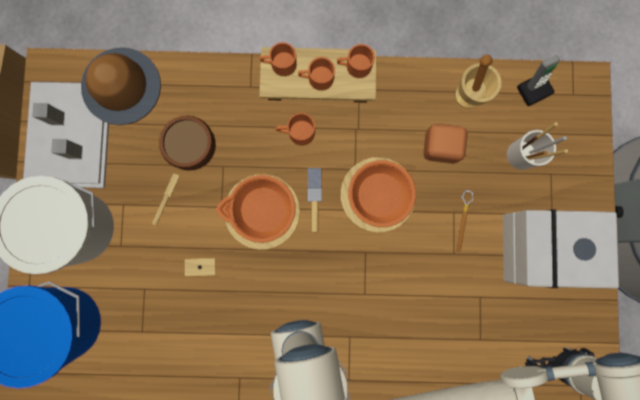

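View pics/scene0.png

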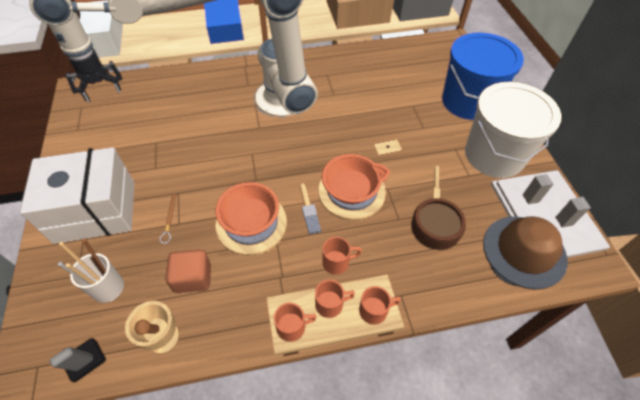

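The top picture shows the lipped bowl at about (263,208) with its lip at the left, (222,207), towards +y. The plain bowl is at (381,193), the brush at (314,200) between them and the mug at (300,128). The scene view agrees.

```bash
cat > h.py <<'E'
import numpy as np, cv2
from scipy.spatial.transform import Rotation as Ro
from scipy.optimize import least_squares
from plant import manip
def cam(name,s=None):
    c=manip.get_calibration(name); f=200/np.tan(np.radians(c['fov_y']/2))
    if name=="wrist":
        H=np.array(c['hand_eye']); Rt=Ro.from_euler('xyz',s['tool_rot'],degrees=True).as_matrix()
        Rc=Rt@H[:3,:3]; o=Rt@H[:3,3]+s['eef_pos']
    else: Rc=c['R'].T; o=-Rc@c['t']
    return f,c['cx'],c['cy'],Rc,o
def back(px,z,C):
    f,cx,cy,Rc,o=C; px=np.asarray(px,float).reshape(-1,2)
    d=np.c_[(px-[cx,cy])/f,np.ones(len(px))]@Rc.T
    return o+d*((z-o[2])/d[:,2])[:,None]
def proj(X,C):
    f,cx,cy,Rc,o=C; p=(np.asarray(X)-o)@Rc; return p[:,:2]/p[:,2:]*f+[cx,cy]
def circ(P,r):  # robust centre fit with given radius
    g=lambda c:np.hypot(P[:,0]-c[0],P[:,1]-c[1])-r
    R=least_squares(g,P.mean(0)[:2],loss='soft_l1',f_scale=.002); return R.x,g(R.x)
def orange(im,seed):
    h=cv2.cvtColor(im,cv2.COLOR_RGB2HSV); m=((h[...,0]<12)&(h[...,1]>140)&(h[...,2]>90)).astype(np.uint8)
    n,l,st,_=cv2.connectedComponentsWithStats(m); k=l[seed[1],seed[0]]
    return (l==k).astype(np.uint8)
E
python3 - <<'E'
from h import *
im=cv2.imread("pics/top0.png")[:,:,::-1].copy(); C=cam("top")
for seed in((263,208),(381,193)):
    m=orange(im,seed); c=max(cv2.findContours(m,0,1)[0],key=len)[:,0]
    P=back(c,.09,C)
    ctr,res=circ(P,.096); k=res.argmax()
    print(m.sum(),ctr,res[k],np.percentile(res,[5,50,80,95]),"ang",np.degrees(np.arctan2(*(P[k,:2]-ctr)[::-1])))
    w=res>.008; q=P[w,:2].mean(0)-ctr if w.any() else 0; print(w.sum(),q, np.degrees(np.arctan2(q[1],q[0])) if w.any() else '')
E
```

```text
3340 [0.51373602 0.15592152] 0.020881078827027957 [-0.01198025 -0.00412326  0.0007521   0.01302744] ang 93.82278849725952
18 [-0.00417154  0.10959328] 92.17984528440434
3109 [ 0.56355898 -0.1893568 ] -0.002947348406495645 [-0.00885797 -0.00597958 -0.00471357 -0.00381805] ang -47.40051383840461
0 0
```

```bash
python3 -m jog '{"rotation":[[0,0,0.36],[0,0,0.36],[0,0,0.36],[0,0,0.36],[0,0,0.36],[0,0,0.36],[0,0,0.36],[0,0,0.36]],"linear":[[0.2,0.6,0.6],[0.2,0.77,0.6],[0.37,0.77,0.5],[0.37,0.77,0.5],[0.37,0.77,0.4],[0.37,0.77,0.4],[0.37,0.77,0.3],[0.37,0.77,0]],"fingers":[1,1,1,1,1,1,1,1]}'
python3 -c "
from h import *
print(manip.get_calibration('wrist'))"
```

```text
t: 1.1
eef_pos: [0.2622, -0.3386, 0.3515]
tool_rot: [179.9, 0.0, 40.0]
ft_force: [-0.2, -0.3, 0.2]
width: -0.0002
gripper_force: 0.0
{'fov_y': 65.91046192934002, 'cx': 323.8688847700667, 'cy': 202.22199783388305, 'hand_eye': array([[-1.97140374e-03, -9.56516620e-01, -2.91671168e-01,
         7.38336572e-02],
       [ 9.99998024e-01, -1.81117117e-03, -8.19362879e-04,
         3.46062280e-04],
       [ 2.55467802e-04, -2.91672207e-01,  9.56518300e-01,
        -1.55550634e-01],
       [ 0.00000000e+00,  0.00000000e+00,  0.00000000e+00,
         1.00000000e+00]])}
```

```bash
python3 -m jog '{"rotation":[[0,0,0.364],[0,0,0.364],[0,0,0.364],[0,0,0.364],[0,0,0.364],[0,0,0.364],[0,0,0.364],[0,0,0.364]],"linear":[[0.39,0.72,0],[0.39,0.72,0],[0.39,0.72,0],[0.39,0.72,0],[0.39,0.72,0],[0.39,0.72,0],[0.39,0.72,0],[0.39,0.72,0]],"fingers":[1,1,1,1,1,1,1,1]}'
python3 -m jog '{"rotation":[[0,0,0.364],[0,0,0.364],[0,0,0.364],[0,0,0.364],[0,0,0.364],[0,0,0.364],[0,0,0.364],[0,0,0.364]],"linear":[[0.39,0.72,0],[0.39,0.72,0],[0.39,0.72,0],[0.39,0.72,0],[0.39,0.72,0],[0.39,0.72,0],[0.39,0.6,0],[0.39,0.5,0]],"fingers":[1,1,1,1,1,1,1,1]}'
python3 -m jog '{"rotation":[[0,0,0],[0,0,0],[0,0,0],[0,0,0],[0,0,0],[0,0,0],[0,0,0],[0,0,0]],"linear":[[0,0,0],[0,0,0],[0,0,0],[0,0,0],[0,0,0],[0,0,0],[0,0,0],[0,0,0]],"fingers":[1,1,1,1,1,1,1,1]}'
python3 - <<'E'
from h import *
s=manip.get_state(); im=manip.snapshot("wrist"); cv2.imwrite("pics/w1.png",im[:,:,::-1])
import pickle; pickle.dump((s,im),open("w1.pkl","wb")); print(s['eef_pos'],s['tool_rot'],s['q'])
E
```

```text
t: 2.1
eef_pos: [0.3869, -0.1081, 0.3503]
tool_rot: [-180.0, 0.0, 65.1]
ft_force: [-0.0, -0.2, -0.4]
width: -0.0002
gripper_force: 0.0
t: 3.1
eef_pos: [0.5118, 0.1088, 0.3501]
tool_rot: [-179.9, 0.0, 90.1]
ft_force: [-0.4, 0.2, 0.2]
width: -0.0
gripper_force: 0.0
t: 4.1
eef_pos: [0.5114, 0.1077, 0.3506]
tool_rot: [-180.0, -0.0, 90.0]
ft_force: [0.1, -0.2, -0.5]
width: -0.0001
gripper_force: 0.0
[0.51144625 0.10770194 0.35063709] [-1.79996324e+02 -1.36286385e-04  8.99764978e+01] [ 8.16152128e+00 -2.72566028e+00  6.49471670e+01  7.44027645e-04
  1.17782113e+02  8.18537029e+00]
```

View pics/w1.png

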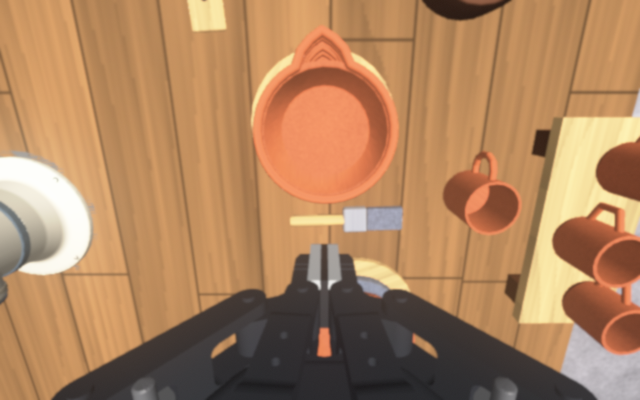

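The wrist view shows the bowl's rim centred at about (325,128), its lip tip at (322,28), and the shut gripper at the bottom centre. The brush is clear of it.

```bash
python3 - <<'E'
from h import *
import pickle; s,im=pickle.load(open("w1.pkl","rb")); C=cam("wrist",s)
m=orange(im,(325,130)); c=max(cv2.findContours(m,0,1)[0],key=len)[:,0]; print(m.sum(),c.min(0),c.max(0))
P=back(c,.089,C)[:,:2]
ctr=P.mean(0)
for i in range(5):
    a=np.degrees(np.arctan2(*(P-ctr).T[::-1])); r=np.hypot(*(P-ctr).T)
    k=abs((a-92+180)%360-180)>32
    ctr,res=circ(P[k],.096)
g=least_squares(lambda v:np.hypot(*(P[k]-v[:2]).T)-v[2],[*ctr,.096],loss='soft_l1',f_scale=.002)
print("fixed r",ctr,"std",res.std(),"free",g.x)
r=np.hypot(*(P-ctr).T); a=np.degrees(np.arctan2(*(P-ctr).T[::-1]))
# lip axis: mid-angle of lip outline at several radii
for R in(.102,.106,.11,.115):
    w=r>R; print(R,a[w].min(),a[w].max(),(a[w].min()+a[w].max())/2)
T=back(c[c[:,1].argmin()],.09,C)[0,:2]-ctr; print("tip",T,np.hypot(*T),np.degrees(np.arctan2(T[1],T[0])))
E
```

```text
18059 [253  26] [398 203]
fixed r [0.51297669 0.14854621] std 0.0007339909480812666 free [0.51301573 0.14792968 0.09498126]
0.102 73.02394748355819 111.22520476533724 92.12457612444771
0.106 74.03290134293458 109.66763921148078 91.85027027720767
0.11 75.94185026436764 107.43139326047789 91.68662176242276
0.115 79.74072023474037 103.48449559585843 91.6126079152994
tip [-0.00735415  0.1273805 ] 0.12759261141136644 93.3042318654481
```

```bash
python3 - <<'E'
from h import *
im=cv2.imread("pics/top0.png")[:,:,::-1].copy(); C=cam("top")
m=orange(im,(263,208)); c=max(cv2.findContours(m,0,1)[0],key=len)[:,0]
P=back(c,.089,C)[:,:2]; ctr=np.array([.513,.148])
for i in range(5):
    a=np.degrees(np.arctan2(*(P-ctr).T[::-1])); k=abs((a-92+180)%360-180)>35
    g=least_squares(lambda v:np.hypot(*(P[k]-v[:2]).T)-v[2],[*ctr,.096],loss='soft_l1',f_scale=.002); ctr=g.x[:2]
print(g.x)
# path: clockwise steps
ctr=np.array([.513,.148]); lip=91.8; th=np.radians(lip-np.arange(30,331,5))
W=ctr+.09*np.c_[np.cos(th),np.sin(th)]; print("start",W[0],"end",W[-1])
d=np.diff(W,axis=0)/.04; print(np.round(d,2).tolist())
E
```

```text
[0.51423092 0.14905537 0.08950972]
start [0.55552957 0.22731731] end [0.46557398 0.22449034]
[[0.17, -0.1], [0.16, -0.11], [0.15, -0.13], [0.14, -0.14], [0.12, -0.15], [0.11, -0.16], [0.1, -0.17], [0.08, -0.18], [0.06, -0.19], [0.05, -0.19], [0.03, -0.19], [0.01, -0.2], [-0.0, -0.2], [-0.02, -0.2], [-0.04, -0.19], [-0.05, -0.19], [-0.07, -0.18], [-0.09, -0.18], [-0.1, -0.17], [-0.11, -0.16], [-0.13, -0.15], [-0.14, -0.14], [-0.15, -0.12], [-0.16, -0.11], [-0.17, -0.1], [-0.18, -0.08], [-0.19, -0.06], [-0.19, -0.05], [-0.19, -0.03], [-0.2, -0.01], [-0.2, 0.0], [-0.2, 0.02], [-0.19, 0.04], [-0.19, 0.05], [-0.18, 0.07], [-0.18, 0.09], [-0.17, 0.1], [-0.16, 0.11], [-0.15, 0.13], [-0.14, 0.14], [-0.12, 0.15], [-0.11, 0.16], [-0.1, 0.17], [-0.08, 0.18], [-0.06, 0.19], [-0.05, 0.19], [-0.03, 0.19], [-0.01, 0.2], [0.0, 0.2], [0.02, 0.2], [0.04, 0.19], [0.05, 0.19], [0.07, 0.18], [0.09, 0.18], [0.1, 0.17], [0.11, 0.16], [0.13, 0.15], [0.14, 0.14], [0.15, 0.12], [0.16, 0.11]]
```

```bash
python3 -m jog '{"rotation":[[0,0,0],[0,0,0],[0,0,0],[0,0,0],[0,0,0],[0,0,0],[0,0,0],[0,0,0]],"linear":[[0.185,0.5,-0.72],[0.185,0.5,-0.72],[0.185,0.5,-0.72],[0.185,0.5,-0.72],[0.185,0.5,-0.72],[0.185,0.5,-0.72],[0,0,-0.7],[0,0,-0.65]],"fingers":[1,1,1,1,1,1,1,1]}'
python3 -m jog '{"rotation":[[0,0,0],[0,0,0],[0,0,0],[0,0,0],[0,0,0],[0,0,0],[0,0,0],[0,0,0]],"linear":[[0,0,0],[0,0,0],[0,0,0],[0,0,0],[0,0,0],[0,0,0],[0,0,0],[0,0,0]],"fingers":[1,1,1,1,1,1,1,1]}'
python3 - <<'E'
from h import *
s=manip.get_state(); im=manip.snapshot("wrist"); cv2.imwrite("pics/w2.png",im[:,:,::-1])
print(s['eef_pos'],s['tool_rot'],s['ft_force'])
E
```

```text
t: 5.15
eef_pos: [0.5556, 0.228, 0.1224]
tool_rot: [-179.9, 0.0, 90.0]
ft_force: [1.0, 0.2, 0.4]
width: -0.0003
gripper_force: 0.0
t: 6.15
eef_pos: [0.5558, 0.2277, 0.1238]
tool_rot: [-180.0, 0.0, 90.0]
ft_force: [0.1, -0.2, -0.9]
width: -0.0001
gripper_force: 0.0
[0.55579718 0.22769127 0.12381471] [-1.79991555e+02  2.19275799e-03  8.99782809e+01] [ 0.14007396 -0.18568484 -0.91901115]
```

View pics/w2.png

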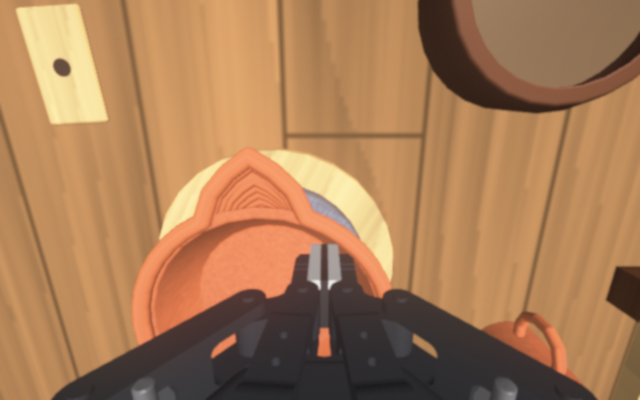

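The view shows the fingertips at about (325,245), over the rim just to the right of the lip, whose tip is at (250,150); this is the clockwise side, as wanted. Now I lower onto the rim.

```bash
python3 -m jog '{"rotation":[[0,0,0],[0,0,0],[0,0,0],[0,0,0],[0,0,0],[0,0,0],[0,0,0],[0,0,0]],"linear":[[0,0,-0.04],[0,0,-0.04],[0,0,-0.04],[0,0,-0.04],[0,0,-0.03],[0,0,-0.03],[0,0,-0.015],[0,0,0]],"fingers":[1,1,1,1,1,1,1,1]}'
python3 -m jog '{"rotation":[[0,0,0],[0,0,0],[0,0,0],[0,0,0],[0,0,0],[0,0,0],[0,0,0],[0,0,0]],"linear":[[0,0,-0.0125],[0,0,-0.0125],[0,0,-0.0125],[0,0,-0.0125],[0,0,0],[0,0,0],[0,0,0],[0,0,0]],"fingers":[1,1,1,1,1,1,1,1]}'
```

```text
t: 7.2
eef_pos: [0.5558, 0.2277, 0.1144]
tool_rot: [-180.0, -0.0, 90.0]
ft_force: [-0.2, 0.5, 1.1]
width: -0.0003
gripper_force: 0.0
t: 8.2
eef_pos: [0.5558, 0.2277, 0.1125]
tool_rot: [180.0, -0.0, 90.0]
ft_force: [-0.1, -0.9, 0.4]
width: 0.0001
gripper_force: 0.0
```

```bash
python3 -m jog '{"rotation":[[0,0,0],[0,0,0],[0,0,0],[0,0,0],[0,0,0],[0,0,0],[0,0,0],[0,0,0]],"linear":[[0,0,-0.0125],[0,0,-0.0125],[0,0,-0.0125],[0,0,0],[0,0,0],[0,0,0],[0,0,0],[0,0,0]],"fingers":[1,1,1,1,1,1,1,1]}'
python3 -c "
from plant import manip
print([manip.get_state()[k].round(4) for k in('eef_pos','ft_force','torque')])"
```

```text
t: 9.2
eef_pos: [0.5558, 0.2277, 0.111]
tool_rot: [180.0, -0.0, 90.0]
ft_force: [0.5, -0.2, -0.1]
width: 0.0004
gripper_force: 0.0
[array([0.5558, 0.2277, 0.111 ]), array([ 0.47  , -0.2364, -0.1462]), array([-0.0451, -0.0125,  0.0414])]
```

```bash
python3 -m jog '{"rotation":[[0,0,0],[0,0,0],[0,0,0],[0,0,0],[0,0,0],[0,0,0],[0,0,0],[0,0,0]],"linear":[[0,0,-0.0125],[0,0,-0.0125],[0,0,-0.0125],[0,0,0],[0,0,0],[0,0,0],[0,0,0],[0,0,0]],"fingers":[1,1,1,1,1,1,1,1]}'
python3 -c "
from plant import manip
print([manip.get_state()[k].round(4) for k in('eef_pos','ft_force','torque')])"
```

```text
t: 10.2
eef_pos: [0.5558, 0.2277, 0.1095]
tool_rot: [180.0, -0.0, 90.0]
ft_force: [0.2, -0.1, 0.0]
width: -0.0001
gripper_force: 0.0
[array([0.5558, 0.2277, 0.1095]), array([ 0.1898, -0.1373,  0.0349]), array([ 0.0163,  0.0272, -0.0782])]
```

```bash
python3 - <<'E'
from h import *
s=manip.get_state(); im=manip.snapshot("wrist")[:,:,::-1].copy(); C=cam("wrist",s)
th=np.radians(np.arange(0,360,4)); X=np.c_[.513+.09*np.cos(th),.1483+.09*np.sin(th),0*th+.095]
for p in proj(X,C):
    if abs(p).max()<2000: cv2.circle(im,tuple(int(v*8) for v in p),8,(255,255,0),-1,cv2.LINE_AA,3)
tip=s['eef_pos']-[0,0,.017]; g=[tip+[a*.011,b*.011,0] for a in(-1,1) for b in(-1,1)]
for p in proj(g,C): cv2.circle(im,tuple(int(v) for v in p),2,(0,255,0),-1)
cv2.imwrite("pics/w3.png",cv2.resize(im[130:330,130:430],None,fx=2.6,fy=2.6,interpolation=cv2.INTER_CUBIC))
E
```

```text
(no output)
```

View pics/w3.png

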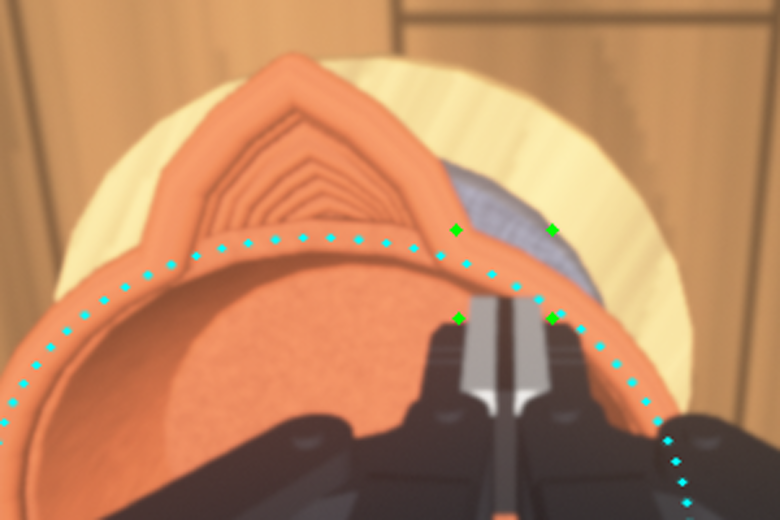

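The overlay puts the model crest (cyan) in the middle of the bead. But the visible fingertip end, at crop (505,297), is not where I predicted it, between y 230 and 318. I'll check the gap from the scene camera.

```bash
python3 - <<'E'
from h import *
s=manip.get_state(); im=manip.snapshot("scene")[:,:,::-1].copy(); C=cam("scene")
tip=s['eef_pos']-[0,0,.017]
print(proj([tip,s['eef_pos']],C), manip.get_calibration("wrist")['hand_eye'][:3,3])
x0,y0=300,110; k=6
big=cv2.resize(im[y0:y0+95,x0:x0+125],None,fx=k,fy=k,interpolation=cv2.INTER_CUBIC)
def dot(X,col):
    for p in proj(X,C): q=(p+.5-[x0,y0])*k; cv2.circle(big,tuple(int(v) for v in q),2,col,-1)
th=np.radians(np.arange(0,360,6)); dot(np.c_[.513+.09*np.cos(th),.1483+.09*np.sin(th),0*th+.095],(255,255,0))
dot([tip+[a*.009,b*.011,0] for a in(-1,1) for b in(-1,1)],(0,255,0))
cv2.imwrite("pics/s2.png",big)
E
```

```text
[[378.47437978 182.96505519]
 [379.15933485 179.68429642]] [ 0.07379809 -0.00026915 -0.15555119]
```

View pics/s2.png

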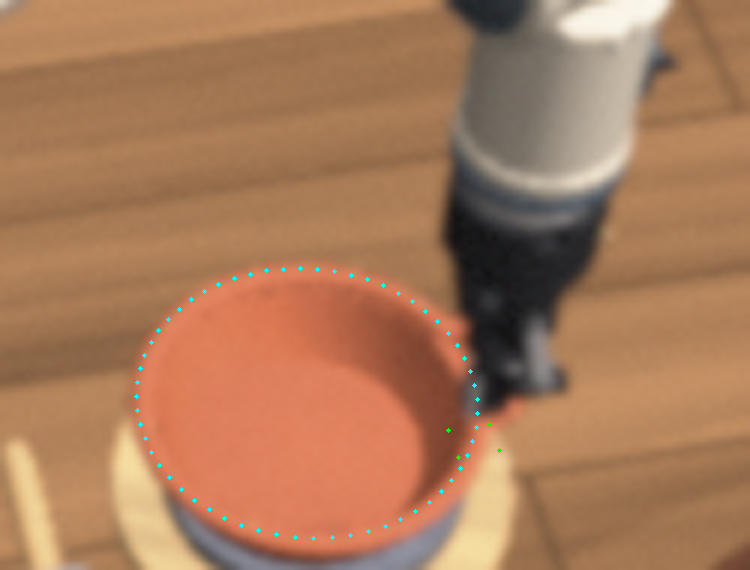

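```bash
python3 - <<'E'
from h import *
s=manip.get_state(); Cw=cam("wrist",s); Cs=cam("scene")
def tri(pw,ps):
    A=[];b=[]
    for C,p in((Cw,pw),(Cs,ps)):
        o=C[4]; d=back([p],.0,C)[0]-o; d/=np.linalg.norm(d); M=np.eye(3)-np.outer(d,d); A.append(M); b.append(M@o)
    x,r,*_=np.linalg.lstsq(np.vstack(A),np.hstack(b),rcond=None); return x,np.sqrt(r)
for nm,ps in(("gray end R",(565,388)),("gray end",(550,388)),("dark end",(490,408)),("dark R",(505,400))):
    for u in(313,324,339):
        x,r=tri((u,244.2),(300+ps[0]/6,110+ps[1]/6)); print(nm,u,(x-s['eef_pos']).round(4),r)
E
```

```text
gray end R 313 [0.0054 0.0301 0.0391] [0.01901919]
gray end R 324 [0.0084 0.0298 0.0407] [0.01674782]
gray end R 339 [0.0125 0.0296 0.0432] [0.01374733]
gray end 313 [0.003  0.0258 0.0342] [0.01509561]
gray end 324 [0.0063 0.0256 0.0361] [0.01272287]
gray end 339 [0.0106 0.0254 0.039 ] [0.00959776]
dark end 313 [-0.0041  0.0065  0.0047] [0.00393686]
dark end 324 [0.0002 0.0064 0.0079] [0.00097729]
dark end 339 [0.0059 0.0063 0.0124] [0.00288781]
dark R 313 [-0.0026  0.0117  0.0136] [0.00604103]
dark R 324 [0.0014 0.0116 0.0165] [0.00325684]
dark R 339 [0.0067 0.0115 0.0206] [0.00038533]
```

```bash
python3 -m jog '{"rotation":[[0,0,0],[0,0,0],[0,0,0],[0,0,0],[0,0,0],[0,0,0],[0,0,0],[0,0,0]],"linear":[[0,0,-0.02],[0,0,-0.02],[0,0,-0.02],[0,0,-0.02],[0,0,-0.02],[0,0,0],[0,0,0],[0,0,0]],"fingers":[1,1,1,1,1,1,1,1]}'
```

```text
t: 11.3
eef_pos: [0.5559, 0.2277, 0.1055]
tool_rot: [180.0, -0.0, 90.0]
ft_force: [-0.7, -0.5, -0.0]
width: -0.0002
gripper_force: 0.0
```

```bash
python3 -m jog '{"rotation":[[0,0,0],[0,0,0],[0,0,0],[0,0,0],[0,0,0],[0,0,0],[0,0,0],[0,0,0]],"linear":[[0,0,-0.02],[0,0,-0.02],[0,0,-0.02],[0,0,-0.02],[0,0,-0.02],[0,0,0],[0,0,0],[0,0,0]],"fingers":[1,1,1,1,1,1,1,1]}'
python3 - <<'E'
from h import *
s=manip.get_state(); print(s['ft_force'],s['torque'])
im=manip.snapshot("scene")[:,:,::-1]; cv2.imwrite("pics/s3.png",cv2.resize(im[150:210,340:440],None,fx=7,fy=7,interpolation=cv2.INTER_CUBIC))
E
```

```text
t: 12.3
eef_pos: [0.5559, 0.2277, 0.1016]
tool_rot: [180.0, -0.0, 90.0]
ft_force: [0.1, -0.1, -0.7]
width: -0.0005
gripper_force: 0.0
[ 0.10907035 -0.07864509 -0.6952859 ] [ 0.0446715  -0.01506063 -0.00099815]
```

View pics/s3.png

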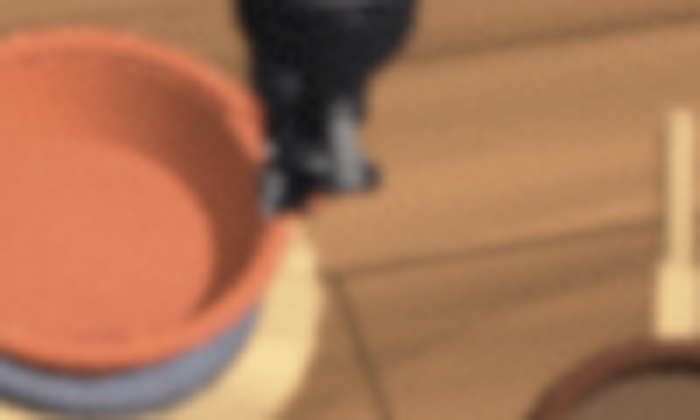

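The scene crop shows the fingertips' lower end at about (270,212), on the bead's line and still a little above it. I keep lowering in small steps, watching the force.

```bash
python3 -m jog '{"rotation":[[0,0,0],[0,0,0],[0,0,0],[0,0,0],[0,0,0],[0,0,0],[0,0,0],[0,0,0]],"linear":[[0,0,-0.02],[0,0,-0.02],[0,0,-0.02],[0,0,-0.02],[0,0,0],[0,0,0],[0,0,0],[0,0,0]],"fingers":[1,1,1,1,1,1,1,1]}'
python3 -c "
from plant import manip
print([manip.get_state()[k].round(4) for k in('eef_pos','ft_force','torque','q')])"
```

```text
t: 13.35
eef_pos: [0.5559, 0.2277, 0.0983]
tool_rot: [180.0, -0.0, 90.0]
ft_force: [-0.9, -0.1, 0.7]
width: -0.0002
gripper_force: 0.0
[array([0.5559, 0.2277, 0.0983]), array([-0.8503, -0.1477,  0.7483]), array([-0.0196, -0.0667, -0.0352]), array([1.90299e+01, 5.85290e+00, 8.20350e+01, 1.00000e-04, 9.21077e+01,
       1.90553e+01])]
```

```bash
python3 -m jog '{"rotation":[[0,0,0],[0,0,0],[0,0,0],[0,0,0],[0,0,0],[0,0,0],[0,0,0],[0,0,0]],"linear":[[0,0,-0.02],[0,0,-0.02],[0,0,-0.02],[0,0,-0.02],[0,0,0],[0,0,0],[0,0,0],[0,0,0]],"fingers":[1,1,1,1,1,1,1,1]}'
python3 - <<'E'
from h import *
s=manip.get_state(); print(s['ft_force'],s['torque'])
im=manip.snapshot("wrist")[:,:,::-1]; cv2.imwrite("pics/w4.png",cv2.resize(im[130:330,150:450],None,fx=2.6,fy=2.6,interpolation=cv2.INTER_CUBIC))
E
```

```text
t: 14.35
eef_pos: [0.5558, 0.2277, 0.0951]
tool_rot: [180.0, -0.0, 90.0]
ft_force: [0.3, 0.3, -0.1]
width: 0.0002
gripper_force: 0.0
[ 0.26566825  0.26571815 -0.06366913] [0.00424203 0.08127429 0.01331319]
```

View pics/w4.png

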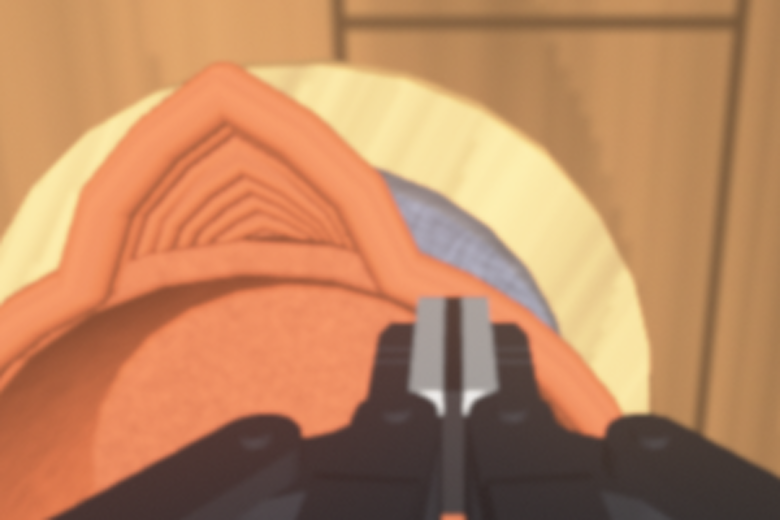

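The picture shows the tips' end at (452,297), closing on the bead, whose outer edge is at about (500,285); they are still above it.

```bash
python3 -m jog '{"rotation":[[0,0,0],[0,0,0],[0,0,0],[0,0,0],[0,0,0],[0,0,0],[0,0,0],[0,0,0]],"linear":[[0,0,-0.02],[0,0,-0.02],[0,0,-0.02],[0,0,-0.02],[0,0,0],[0,0,0],[0,0,0],[0,0,0]],"fingers":[1,1,1,1,1,1,1,1]}'
python3 -c "
from plant import manip
print([manip.get_state()[k].round(4) for k in('eef_pos','ft_force','torque')])"
```

```text
t: 15.4
eef_pos: [0.5558, 0.2277, 0.0919]
tool_rot: [180.0, -0.0, 90.0]
ft_force: [-0.0, 0.6, -0.6]
width: 0.0
gripper_force: 0.0
[array([0.5558, 0.2277, 0.0919]), array([-0.0156,  0.5501, -0.5733]), array([ 0.0063, -0.0204,  0.0283])]
```

```bash
python3 -m jog '{"rotation":[[0,0,0],[0,0,0],[0,0,0],[0,0,0],[0,0,0],[0,0,0],[0,0,0],[0,0,0]],"linear":[[0,0,-0.02],[0,0,-0.02],[0,0,-0.02],[0,0,-0.02],[0,0,0],[0,0,0],[0,0,0],[0,0,0]],"fingers":[1,1,1,1,1,1,1,1]}'
python3 -c "
from plant import manip
print([manip.get_state()[k].round(4) for k in('eef_pos','ft_force','torque')])"
```

```text
t: 16.4
eef_pos: [0.5559, 0.2277, 0.0887]
tool_rot: [180.0, 0.0, 90.0]
ft_force: [-0.2, 0.6, 0.5]
width: -0.0
gripper_force: 0.0
[array([0.5559, 0.2277, 0.0887]), array([-0.1722,  0.614 ,  0.5106]), array([-0.0047, -0.0411,  0.0126])]
```

```bash
python3 - <<'E'
from h import *
s=manip.get_state(); C=cam("wrist",s)
for z in(.0717,.08,.0887,.095,.1,.105): 
    p=back([(310,244.2),(324,244.2),(339,244.2)],z,C); print(z,(p-s['eef_pos'])[:,:2].round(4).tolist(),(np.hypot(*(p[:,:2]-[.513,.1483]).T)).round(4))
im=manip.snapshot("wrist"); g=im[200:300,324]; 
print([(200+i,*g[i]) for i in range(20,60,3)])
E
```

```text
0.0717 [[-0.0089, -0.0056], [-0.0003, -0.0056], [0.0088, -0.0056]] [0.0812 0.0852 0.0901]
0.08 [[-0.0085, -0.0018], [-0.0003, -0.0018], [0.0084, -0.0018]] [0.0849 0.0885 0.093 ]
0.0887 [[-0.008, 0.0022], [-0.0003, 0.0022], [0.0079, 0.0022]] [0.0887 0.092  0.0961]
0.095 [[-0.0077, 0.0051], [-0.0003, 0.0051], [0.0076, 0.0051]] [0.0915 0.0946 0.0984]
0.1 [[-0.0075, 0.0074], [-0.0003, 0.0074], [0.0073, 0.0074]] [0.0938 0.0967 0.1002]
0.105 [[-0.0072, 0.0097], [-0.0003, 0.0097], [0.0071, 0.0097]] [0.096  0.0987 0.1021]
[(220, np.uint8(160), np.uint8(153), np.uint8(164)), (223, np.uint8(160), np.uint8(154), np.uint8(166)), (226, np.uint8(167), np.uint8(162), np.uint8(174)), (229, np.uint8(173), np.uint8(169), np.uint8(183)), (232, np.uint8(168), np.uint8(165), np.uint8(178)), (235, np.uint8(171), np.uint8(155), np.uint8(164)), (238, np.uint8(229), np.uint8(136), np.uint8(95)), (241, np.uint8(242), np.uint8(149), np.uint8(103)), (244, np.uint8(159), np.uint8(98), np.uint8(73)), (247, np.uint8(90), np.uint8(66), np.uint8(57)), (250, np.uint8(88), np.uint8(65), np.uint8(56)), (253, np.uint8(87), np.uint8(64), np.uint8(56)), (256, np.uint8(86), np.uint8(63), np.uint8(55)), (259, np.uint8(85), np.uint8(63), np.uint8(56))]
```

```bash
python3 -m jog '{"rotation":[[0,0,0],[0,0,0],[0,0,0],[0,0,0],[0,0,0],[0,0,0],[0,0,0],[0,0,0]],"linear":[[0,0,-0.02],[0,0,-0.02],[0,0,-0.02],[0,0,-0.02],[0,0,0],[0,0,0],[0,0,0],[0,0,0]],"fingers":[1,1,1,1,1,1,1,1]}'
python3 -c "
from plant import manip
print([manip.get_state()[k].round(4) for k in('eef_pos','ft_force','torque')])"
```

```text
t: 17.45
eef_pos: [0.5559, 0.2277, 0.0855]
tool_rot: [180.0, -0.0, 90.0]
ft_force: [-0.6, 0.1, -0.2]
width: 0.0
gripper_force: 0.0
[array([0.5559, 0.2277, 0.0855]), array([-0.5633,  0.1391, -0.2355]), array([-0.0552,  0.0037,  0.0111])]
```

```bash
python3 -m jog '{"rotation":[[0,0,0],[0,0,0],[0,0,0],[0,0,0],[0,0,0],[0,0,0],[0,0,0],[0,0,0]],"linear":[[0,0,-0.02],[0,0,-0.02],[0,0,-0.02],[0,0,-0.02],[0,0,0],[0,0,0],[0,0,0],[0,0,0]],"fingers":[1,1,1,1,1,1,1,1]}'
python3 - <<'E'
from h import *
s=manip.get_state(); print(s['eef_pos'],s['ft_force'],s['torque'])
im=manip.snapshot("wrist")[:,:,::-1]; sc=manip.snapshot("scene")[:,:,::-1]
a=cv2.resize(im[180:300,250:400],None,fx=2.6,fy=2.6,interpolation=cv2.INTER_CUBIC)
b=cv2.resize(sc[150:202,340:405],None,fx=6,fy=6,interpolation=cv2.INTER_CUBIC)
cv2.imwrite("pics/m5.png",np.hstack([a,b]))
print(a.shape,b.shape)
E
```

```text
t: 18.45
eef_pos: [0.5558, 0.2277, 0.0824]
tool_rot: [180.0, -0.0, 90.0]
ft_force: [-0.0, -0.6, 1.0]
width: -0.0001
gripper_force: 0.8
[0.55584375 0.22773611 0.08241268] [-0.0312466  -0.56535348  0.95498895] [0.01240687 0.08353859 0.07104802]
(312, 390, 3) (312, 390, 3)
```

View pics/m5.png

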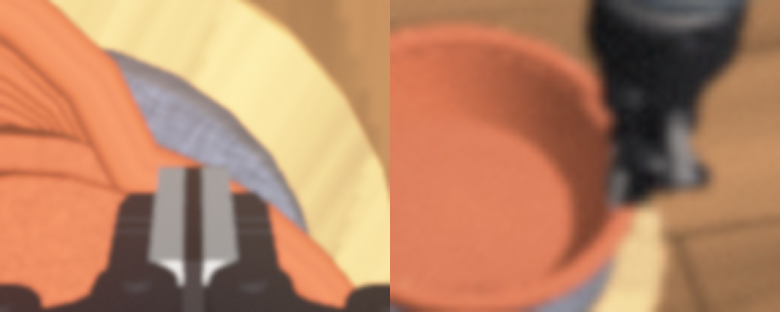

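The picture shows the tips now covering the bead in the wrist view, at (195,170), and meeting it in the scene view, at (620,205). A pad reads 0.8 N, so contact is imminent.

```bash
cat > f.py <<'E'
from h import *
F=[]
for i in range(4):
    s=manip.get_state(); F.append(np.r_[s['ft_force'],s['torque'],s['gripper_force']]); manip.snapshot("top") if i<3 else 0
print(s['eef_pos'].round(4),np.mean(F,0).round(2),np.array(F)[:,2].round(1))
E
python3 -m jog '{"rotation":[[0,0,0],[0,0,0],[0,0,0],[0,0,0],[0,0,0],[0,0,0],[0,0,0],[0,0,0]],"linear":[[0,0,-0.0125],[0,0,-0.0125],[0,0,-0.0125],[0,0,0],[0,0,0],[0,0,0],[0,0,0],[0,0,0]],"fingers":[1,1,1,1,1,1,1,1]}'
python3 f.py
```

```text
t: 19.55
eef_pos: [0.5559, 0.2277, 0.0808]
tool_rot: [180.0, -0.0, 90.0]
ft_force: [-0.2, 0.6, 4.3]
width: 0.0001
gripper_force: 2.2
[0.5559 0.2277 0.0808] [-0.45  0.34  4.53  0.04  0.09  0.    2.17] [4.3 4.8 4.2 4.8]
```

Contact at 4.5 N, straight down: light enough. Next I list the 4-degree steps for the trace.

```bash
python3 - <<'E'
from h import *
for c in range(10):
    k=np.arange(8*c,min(8*c+8,75)); p=np.radians(61.8-2-4*k); L=.18*np.sin(np.radians(2))/.04
    e=np.radians(61.8-4*(k[-1]+1))
    print(c,' '.join(f"[{a:.3f},{b:.3f}]" for a,b in zip(L*np.sin(p),-L*np.cos(p))),"end",(.5132+.09*np.cos(e)).round(4),(.1485+.09*np.sin(e)).round(4))
E
```

```text
0 [0.136,-0.079] [0.130,-0.088] [0.123,-0.097] [0.116,-0.105] [0.109,-0.113] [0.101,-0.121] [0.092,-0.127] [0.083,-0.133] end 0.5913 0.1932
1 [0.073,-0.139] [0.063,-0.144] [0.053,-0.148] [0.043,-0.151] [0.032,-0.154] [0.021,-0.156] [0.010,-0.157] [-0.001,-0.157] end 0.6031 0.145
2 [-0.012,-0.157] [-0.022,-0.155] [-0.033,-0.154] [-0.044,-0.151] [-0.054,-0.147] [-0.064,-0.143] [-0.074,-0.138] [-0.084,-0.133] end 0.5876 0.0979
3 [-0.093,-0.127] [-0.101,-0.120] [-0.109,-0.113] [-0.117,-0.105] [-0.124,-0.096] [-0.131,-0.087] [-0.136,-0.078] [-0.141,-0.068] end 0.5495 0.0662
4 [-0.146,-0.058] [-0.150,-0.048] [-0.153,-0.037] [-0.155,-0.027] [-0.156,-0.016] [-0.157,-0.005] [-0.157,0.006] [-0.156,0.017] end 0.5004 0.0594
5 [-0.155,0.028] [-0.152,0.039] [-0.149,0.049] [-0.145,0.059] [-0.141,0.069] [-0.136,0.079] [-0.130,0.088] [-0.123,0.097] end 0.4551 0.0798
6 [-0.116,0.105] [-0.109,0.113] [-0.101,0.121] [-0.092,0.127] [-0.083,0.133] [-0.073,0.139] [-0.063,0.144] [-0.053,0.148] end 0.4275 0.121
7 [-0.043,0.151] [-0.032,0.154] [-0.021,0.156] [-0.010,0.157] [0.001,0.157] [0.012,0.157] [0.022,0.155] [0.033,0.154] end 0.4259 0.1706
8 [0.044,0.151] [0.054,0.147] [0.064,0.143] [0.074,0.138] [0.084,0.133] [0.093,0.127] [0.101,0.120] [0.109,0.113] end 0.4509 0.2135
9 [0.117,0.105] [0.124,0.096] [0.131,0.087] end 0.4658 0.225
```

```bash
python3 -m jog '{"rotation":[[0,0,0],[0,0,0],[0,0,0],[0,0,0],[0,0,0],[0,0,0],[0,0,0],[0,0,0]],"linear":[[0.136,-0.079,0],[0.13,-0.088,0],[0.123,-0.097,0],[0.116,-0.105,0],[0.109,-0.113,0],[0.101,-0.121,0],[0.092,-0.127,0],[0.083,-0.133,0]],"fingers":[1,1,1,1,1,1,1,1]}'
python3 f.py
```

```text
t: 20.7
eef_pos: [0.5917, 0.1929, 0.0808]
tool_rot: [180.0, -0.0, 90.0]
ft_force: [-2.1, 2.6, 4.2]
width: -0.0001
gripper_force: 2.2
[0.592  0.1923 0.0809] [-1.03  0.74  3.97  0.16  0.07  0.    2.2 ] [4.2 4.3 3.3 4. ]
```

```bash
python3 -m jog '{"rotation":[[0,0,0],[0,0,0],[0,0,0],[0,0,0],[0,0,0],[0,0,0],[0,0,0],[0,0,0]],"linear":[[0.073,-0.139,0],[0.063,-0.144,0],[0.053,-0.148,0],[0.043,-0.151,0],[0.032,-0.154,0],[0.021,-0.156,0],[0.01,-0.157,0],[0,-0.157,0]],"fingers":[1,1,1,1,1,1,1,1]}'
python3 -c "
from plant import manip
print([manip.get_state()[k].round(4) for k in('eef_pos','ft_force','torque')])"
```

```text
t: 21.85
eef_pos: [0.6033, 0.1445, 0.0808]
tool_rot: [180.0, -0.0, 90.0]
ft_force: [0.3, 3.4, 3.5]
width: 0.0001
gripper_force: 2.2
[array([0.6033, 0.1445, 0.0808]), array([0.2693, 3.4002, 3.4589]), array([ 0.5184,  0.0557, -0.0784])]
```

```bash
python3 -m jog '{"rotation":[[0,0,0],[0,0,0],[0,0,0],[0,0,0],[0,0,0],[0,0,0],[0,0,0],[0,0,0]],"linear":[[-0.012,-0.157,-0.003],[-0.022,-0.155,-0.003],[-0.033,-0.154,-0.002],[-0.044,-0.151,-0.002],[-0.054,-0.147,0],[-0.064,-0.143,0],[-0.074,-0.138,0],[-0.084,-0.133,0]],"fingers":[1,1,1,1,1,1,1,1]}'
python3 -c "
from plant import manip
print([manip.get_state()[k].round(4) for k in('eef_pos','ft_force','torque')])"
```

```text
t: 22.85
eef_pos: [0.5877, 0.0974, 0.0805]
tool_rot: [180.0, 0.0, 90.0]
ft_force: [2.0, 3.2, 4.7]
width: 0.0002
gripper_force: 2.3
[array([0.5877, 0.0974, 0.0805]), array([1.9938, 3.1516, 4.7491]), array([ 0.4412, -0.2853, -0.0325])]
```

```bash
python3 -m jog '{"rotation":[[0,0,0],[0,0,0],[0,0,0],[0,0,0],[0,0,0],[0,0,0],[0,0,0],[0,0,0]],"linear":[[-0.093,-0.127,0],[-0.101,-0.12,0],[-0.109,-0.113,0],[-0.117,-0.105,0],[-0.124,-0.096,0],[-0.131,-0.087,0],[-0.136,-0.078,0],[-0.141,-0.068,0]],"fingers":[1,1,1,1,1,1,1,1]}'
python3 -c "
from plant import manip
print([manip.get_state()[k].round(4) for k in('eef_pos','ft_force','torque')])"
```

```text
t: 23.85
eef_pos: [0.5493, 0.0658, 0.0804]
tool_rot: [180.0, 0.0, 90.0]
ft_force: [3.3, 1.1, 5.0]
width: 0.0001
gripper_force: 2.3
[array([0.5493, 0.0658, 0.0804]), array([3.2523, 1.1085, 5.0392]), array([ 0.267 , -0.5287, -0.0152])]
```

```bash
python3 -m jog '{"rotation":[[0,0,0],[0,0,0],[0,0,0],[0,0,0],[0,0,0],[0,0,0],[0,0,0],[0,0,0]],"linear":[[-0.146,-0.058,0],[-0.15,-0.048,0],[-0.153,-0.037,0],[-0.155,-0.027,0],[-0.156,-0.016,0],[-0.157,-0.005,0],[-0.157,0.006,0],[-0.156,0.017,0]],"fingers":[1,1,1,1,1,1,1,1]}'
python3 -c "
from plant import manip
print([manip.get_state()[k].round(4) for k in('eef_pos','ft_force','torque')])"
```

```text
t: 24.85
eef_pos: [0.5001, 0.0592, 0.0804]
tool_rot: [-180.0, 0.0, 90.0]
ft_force: [3.1, -1.5, 4.2]
width: 0.0001
gripper_force: 2.3
[array([0.5001, 0.0592, 0.0804]), array([ 3.1221, -1.4748,  4.155 ]), array([-0.0456, -0.6279, -0.0286])]
```

```bash
python3 -m jog '{"rotation":[[0,0,0],[0,0,0],[0,0,0],[0,0,0],[0,0,0],[0,0,0],[0,0,0],[0,0,0]],"linear":[[-0.155,0.028,0],[-0.152,0.039,0],[-0.149,0.049,0],[-0.145,0.059,0],[-0.141,0.069,0],[-0.136,0.079,0],[-0.13,0.088,0],[-0.123,0.097,0]],"fingers":[1,1,1,1,1,1,1,1]}'
python3 -c "
from plant import manip
print([manip.get_state()[k].round(4) for k in('eef_pos','ft_force','torque')])"
```

```text
t: 25.85
eef_pos: [0.4548, 0.0798, 0.0803]
tool_rot: [-180.0, 0.0, 90.0]
ft_force: [2.6, -1.6, 5.1]
width: 0.0001
gripper_force: 2.4
[array([0.4548, 0.0798, 0.0803]), array([ 2.5832, -1.5623,  5.1437]), array([-0.3368, -0.4137,  0.015 ])]
```

```bash
python3 -m jog '{"rotation":[[0,0,0],[0,0,0],[0,0,0],[0,0,0],[0,0,0],[0,0,0],[0,0,0],[0,0,0]],"linear":[[-0.116,0.105,0],[-0.109,0.113,0],[-0.101,0.121,0],[-0.092,0.127,0],[-0.083,0.133,0],[-0.073,0.139,0],[-0.063,0.144,0],[-0.053,0.148,0]],"fingers":[1,1,1,1,1,1,1,1]}'
python3 -c "
from plant import manip
print([manip.get_state()[k].round(4) for k in('eef_pos','ft_force','torque')])"
```

```text
t: 26.85
eef_pos: [0.4273, 0.1212, 0.0803]
tool_rot: [-180.0, 0.0, 90.0]
ft_force: [1.3, -3.3, 5.3]
width: 0.0
gripper_force: 2.4
[array([0.4273, 0.1212, 0.0803]), array([ 1.345 , -3.3147,  5.3458]), array([-0.5345, -0.2211,  0.0394])]
```

```bash
python3 -m jog '{"rotation":[[0,0,0],[0,0,0],[0,0,0],[0,0,0],[0,0,0],[0,0,0],[0,0,0],[0,0,0]],"linear":[[-0.043,0.151,0.003],[-0.032,0.154,0.003],[-0.021,0.156,0],[-0.01,0.157,0],[0.001,0.157,0],[0.012,0.157,0],[0.022,0.155,0],[0.033,0.154,0]],"fingers":[1,1,1,1,1,1,1,1]}'
python3 -c "
from plant import manip
print([manip.get_state()[k].round(4) for k in('eef_pos','ft_force','torque')])"
```

```text
t: 27.85
eef_pos: [0.426, 0.1709, 0.0805]
tool_rot: [-180.0, 0.0, 90.0]
ft_force: [-0.1, -3.2, 5.2]
width: 0.0001
gripper_force: 2.3
[array([0.426 , 0.1709, 0.0805]), array([-0.1484, -3.1979,  5.1936]), array([-0.5442,  0.136 , -0.0053])]
```

```bash
python3 -m jog '{"rotation":[[0,0,0],[0,0,0],[0,0,0],[0,0,0],[0,0,0],[0,0,0],[0,0,0],[0,0,0]],"linear":[[0.044,0.151,0],[0.054,0.147,0],[0.064,0.143,0],[0.074,0.138,0],[0.084,0.133,0],[0.093,0.127,0],[0.101,0.12,0],[0.109,0.113,0]],"fingers":[1,1,1,1,1,1,1,1]}'
python3 -c "
from plant import manip
print([manip.get_state()[k].round(4) for k in('eef_pos','ft_force','torque')])"
```

```text
t: 28.85
eef_pos: [0.4512, 0.2138, 0.0806]
tool_rot: [-180.0, -0.0, 90.0]
ft_force: [-2.3, -1.8, 5.5]
width: 0.0001
gripper_force: 2.3
[array([0.4512, 0.2138, 0.0806]), array([-2.2775, -1.753 ,  5.5232]), array([-0.3992,  0.3723,  0.0662])]
```

```bash
python3 -m jog '{"rotation":[[0,0,0],[0,0,0],[0,0,0],[0,0,0],[0,0,0],[0,0,0],[0,0,0],[0,0,0]],"linear":[[0.117,0.105,0],[0.124,0.096,0],[0.131,0.087,0],[0,0,0],[0,0,0],[0,0,0],[0,0,0],[0,0,0]],"fingers":[1,1,1,1,1,1,1,1]}'
python3 -m jog '{"rotation":[[0,0,0],[0,0,0],[0,0,0],[0,0,0],[0,0,0],[0,0,0],[0,0,0],[0,0,0]],"linear":[[0,0,0.05],[0,0,0.1],[0,0,0.3],[0,0,0.6],[0,0,0.8],[0,0,0.9],[0,0,0.9],[0,0,0.9]],"fingers":[1,1,1,1,1,1,1,1]}'
python3 -m jog '{"rotation":[[0,0,0],[0,0,0],[0,0,0],[0,0,0],[0,0,0],[0,0,0],[0,0,0],[0,0,0]],"linear":[[0.4,-0.9,0.6],[0.4,-0.9,0.5],[0.3,-0.9,0.4],[0,-0.3,0],[0,0,0],[0,0,0],[0,0,0],[0,0,0]],"fingers":[1,1,1,1,1,1,1,1]}'
python3 - <<'E'
from h import *
s=manip.get_state(); im=manip.snapshot("wrist"); cv2.imwrite("pics/w6.png",im[:,:,::-1]); C=cam("wrist",s)
m=orange(im,(325,130)); c=max(cv2.findContours(m,0,1)[0],key=len)[:,0]; P=back(c,.089,C)[:,:2]; ctr=P.mean(0)
for i in range(5):
    a=np.degrees(np.arctan2(*(P-ctr).T[::-1])); k=abs((a-92+180)%360-180)>32; ctr,res=circ(P[k],.096)
r=np.hypot(*(P-ctr).T); w=r>.106; print(s['eef_pos'],s['ft_force'],ctr,res.std(),(a[w].min()+a[w].max())/2)
E
```

```text
t: 29.85
eef_pos: [0.4663, 0.2252, 0.0809]
tool_rot: [179.9, -0.0, 90.0]
ft_force: [1.9, 2.3, 4.4]
width: -0.0002
gripper_force: 2.2
t: 30.85
eef_pos: [0.4656, 0.2246, 0.2642]
tool_rot: [-180.0, 0.0, 90.0]
ft_force: [-0.7, -0.6, 0.0]
width: -0.0
gripper_force: 0.0
t: 31.85
eef_pos: [0.5097, 0.1056, 0.3224]
tool_rot: [-180.0, -0.0, 90.0]
ft_force: [-0.2, -0.4, -0.1]
width: -0.0
gripper_force: 0.0
[0.50965126 0.10559999 0.32237662] [-0.15226149 -0.39915523 -0.11500492] [0.51296711 0.14852025] 0.0006641934196786669 91.96370012637868
```

View pics/w6.png

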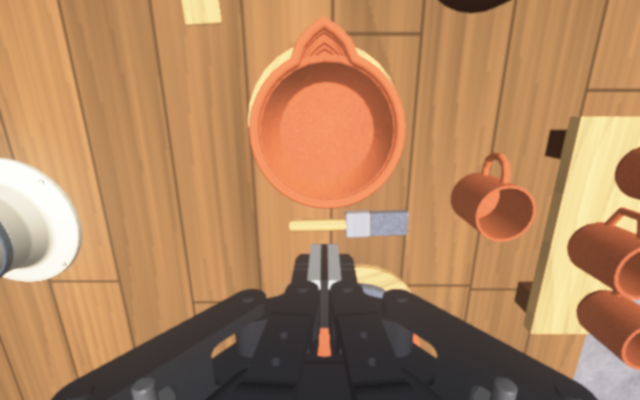

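The bowl stands unmoved: its centre is within 0.1 mm and its lip within 0.2 degrees of the first measurement. The mug and brush are in place, and the gripper is well clear.

```bash
python3 -c "
from plant import manip
print(manip.finish_job())"
```

```text
the job is handed in; nothing more can be done
None
```

I ran the shut fingertips clockwise round the lipped bowl's rim, from 30 to 330 degrees past the lip at about 3.5–5.5 N downward. Contact showed at every reading, the bowl measured unmoved afterwards, and the job was handed in with the arm clear at about 32 s; no verdict came back.

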